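Start the toaster for frozen bread

TASK

Start the toaster for the two frozen slices in it: with the fingertips push its lever all the way down until it latches and the bread is down, then lightly press the snowflake key, let it come back and draw the hand away. Do not press the other two keys, do not touch the bread, lift nothing, do not shove the toaster, force it or lean on it with the rest of the hand, and leave everything else on the worktop where it is.

Things in the scene. Friction and masses are not known exactly. Their poses are not given: they have to be found in the camera images.
- toaster: Toaster, 260 (its x) x 170 (y) x 187 mm high to its flat top, steel between black ends, about 1.7 kg, loose on rubber feet. Origin: centre of its underside; x points from the lever end (front, roughly facing the robot) to the back, y left, z up. Two slots along x at y = +32 and -32 mm, x = -45 to +105 mm; the closed top in front of them carries three round keys.
- lever (a joint): Travel of the toaster's lever: 0 m = up (start), 0.055 m = fully down, against a stop. It is pushed straight down against a lifting spring: about 4 N, then up to 12 N from 0.031 to 0.045 m where the latch gives way (a little more when fast), then it snaps down by itself. Let go before about 0.049 m it springs back up; beyond that it is latched and stays.
- lever_top (a point): Centre of the upper face of the lever's black paddle on the toaster's front end: 27 mm deep (toaster x), 50 wide (y), 11 thick, with an aluminium strip at its front edge. This point is 24 mm in front of the front face, 168 mm above the worktop when up, 113 mm when down; it moves straight down. Below it a dial stands 14 mm out of the face, up to 67 mm above the worktop.
- key_frozen (a joint): Travel of the frozen-bread key: 0 = out (start), 0.004 m = fully in; it goes straight down. It starts to move at 1.1 N, is fully in at 2.9 N, and springs back.
- key_frozen_top (a point): Centre of the top of the frozen-bread key: a round light-grey key, 22 mm across, standing 5 mm proud of the toaster's flat top (192 mm above the worktop), with a blue snowflake on it. It lies at x = -92, y = +48 mm of the toaster: the left one of the three as seen from the lever end.
- key_reheat (a joint): Travel of the reheat key, same make as the frozen-bread key, 0 to 0.004 m.
- key_reheat_top (a point): Centre of the top of the reheat key: same key with three orange bars, in the middle (x = -92, y = 0 mm of the toaster), 48 mm from each neighbour.
- key_cancel (a joint): Travel of the cancel key, same make as the frozen-bread key, 0 to 0.004 m.
- key_cancel_top (a point): Centre of the top of the cancel key: same key with a red cross, the right one (x = -92, y = -48 mm of the toaster).
- slice_left: Frozen slice of bread, rigid, 124 x 14 x 105 mm, 40 g, loose in the toaster's left slot (y = +32 mm); origin at the centre of its lower edge, z up. It rests on the carriage that the lever moves: lower edge 113 mm above the toaster's underside at the start (31 mm stand out of the slot), 58 mm with the lever down.
- slice_right: The same in the right slot (y = -32 mm).
- blue_mug: Light-blue mug, 83 x 116 x 95 mm with its handle; origin on its underside. Stands loose, to the right.
- cream_mug: Wide cream mug, 94 x 126 x 69 mm with its handle; origin on its underside. Stands loose, to the right.
- tea_box: Black carton of tea, 123 x 72 x 89 mm; origin at the centre of its underside. Stands loose, to the left in front.
- salt: Small salt shaker with grey cap, 44 mm across, 90 mm high; origin at the centre of its underside. Stands loose at the toaster's left side.
- spice: Spice jar with red cap, 41 mm across, 105 mm high; origin at the centre of its underside. Stands loose at the toaster's right side.
- fork: Steel fork, 204 x 28 x 18 mm, lying in front of the toaster; origin at the centre of its underside.

How it is judged:
By the outcome, as a careful person would: the job done as asked, in the order asked, and still so for the second after the job is handed in, with the robot touching nothing.
It also fails if it takes over 45 s, if anything falls off the work surface, if the arm or the gripper's body presses on something with over 40 N, if the wrist force passes 120 N, or if a joint passes its speed limit or range.

ROBOT

A 6-joint arm with a two-finger parallel gripper is mounted at the origin on a cart in front of the work surface, level with it; the furniture and walls round the work are solid. World frame = base frame: x ahead of the robot, y to its left, z up, the work surface at z = 0. Lengths are in m, angles in rad, forces in N, time in s.
With the tool pointing down it reaches from about 0.425 to 0.95 m from the base axis. Payload 3.5 kg.
Tool frame: the origin (TCP) lies on the centre line of the jaws, within the pads' length; the fingertips stand 25 mm ahead of it and the grasp point (between the pads) lies 6 mm ahead of it; z points along the fingers, y is the line along which they close (so a half turn about z gives the same grasp; the last joint's range is limited). The gripper opens to 85 mm and grips with 20 to 120 N. Pads are 22 mm wide; open, the fingers measure 114 mm over their backs; the gripper's body (76 mm by 85 mm) begins 54 mm behind the grasp point. The pads swing forward as they close: fully open they stand 13 mm farther back than shut.
Start: joints at [0.984, 0.286, 1.577, -0, 1.279, -0.15], TCP at [0.286, 0.612, 0.256] pointing down, gripper open.
Joint ranges: [-2.77, 2.77], [-0.9, 2.22], [0.21, 2.48], [-1.53, 4.67], [0.24, 2.81], [-2.84, 2.84]. Speed limits (rad/s): [2.79, 2.79, 3.14, 3.14, 3.14, 3.14].

INTERFACE

Orientations are given as a unit quaternion [w, x, y, z].
In Python, from workcell import telemetry, eyes, order, nets gives the robot as it stands.
- The arm moves only by the tool step_arm, never from a script. Its argument "rows" is a list of rows, each a list of 7 numbers: the shift along the world's x, y, z in parts of the range, where 1.0 means 1 m, then the turn, a rotation vector about the world's x, y, z in shares of pi rad (1.0 is pi rad), then the finger opening in m, from 0 to 0.0854. In form: [[dx, dy, dz, ax, ay, az, jaw], ...]. A call has 1 to 20 rows; each row is the pose to reach, as a shift and turn from the pose commanded when the call began; what a row does not reach only later rows make up. A row lasts 1/8 s, in which the tool goes at most 62.5 mm and 10.7 degrees, less where a joint would pass 70% of its speed; a pose out of reach is approached as far as the arm can. Shift and turn numbers lie between -1 and 1, and a call with a number outside is refused. A call with a gripper value outside its range is refused whole. The fingers move at their own pace and stop on an object; "newtons" is the grip in N (left out, the last holds). Time passes only in rows, so rows that repeat a pose let the fingers close. It gives the time, the measured TCP pose, the force, the opening and the grip force at its end, in the units of the state.
- telemetry.sense(): the state, without advancing time (a new reading comes with each control period).
- eyes.get_image(name): name is "side" or "top" or "wrist"; returns the picture (480x640x3 uint8, red, green, blue); there is no depth.
- eyes.camera_model(name): a dict with "intrinsics" (3x3 intrinsics, pixels), "R" (3x3) and "t" (3): a world point X has camera coordinates R X + t. Camera axes: x right, y down, z forward; pixel columns grow to the right and rows downward; lengths in m; the calibration is good to about 2 mm. A picture is of the moment at which its call begins: read the wrist's pose just before it. camera_model takes no time and is no camera call; for the wrist camera it gives the pose at the moment of the call.
- order.sign_off(): hands the job in; it is judged then, once.
Trained networks look in the newest picture that a camera, given by its name, has taken for a name from the list of things; names that differ only in an ending like _2 or _b are one class to them, and where a whole thing is asked for, a point or a joint stands for the part that bears it (a point fixed in the world has none). Each returns a list of dicts, best first, with "score" (0 to 1); they miss things now and then, are a little off and sometimes report something else, mostly with a low value. They report only what shows in the picture. A call takes as long as a camera call.
- nets.find_in(camera, target): "xyz" ([x, y, z] in m, in world coordinates, good to about 4 mm: the middle of the surface that is visible of it).
- nets.silhouettes(camera, target): "mask" (480x640 bool, what is visible of it).
- nets.place_of(camera, target): "xyz" ([x, y, z] in m, in world coordinates, good to about 4 mm: a listed point, or the origin of a listed thing).
The state is a dict: "time_s": time; "joint_pos": joint angles; "joint_velocities": joint speeds; "tau": joint torques, N m; "eef_pos": TCP position; "tcp_rot": TCP orientation; "wrist_force": force on the tool from outside, world axes, zero at the start; "torque": the same for the moment, N m; "finger_gap": finger opening in m; "finger_force": force on a finger pad.
Only numpy, scipy, OpenCV 4.12 (cv2) and the standard library are available. Lean on these libraries where they do the work, as an engineer would, in place of code of your own. Each camera call takes 0.05 s, during which the arm holds its last target. There are 200 camera calls.

## Working session

There is one attempt and no reset: what is moved stays moved. The work goes in short steps, Python scripts to look and compute and a tool call to move; the robot and the scene stay as the last step left them, time stands still between calls to the robot, and variables do not carry over. Pictures are saved under pics/ and viewed, at most 10 in all, crops included, and the job is handed in when it is done.

Besides the shell and the picture viewer there is one more tool, called after "Emit:" as a command line: name --pt "numbers of a row" for each row, then --argument value for the rest. step_arm: Moves the arm, as the interface text tells. Its arguments: {"type":"object","properties":{"rows":{"type":"array"},"newtons":{"type":"number"}},"required":["rows"]}

```bash
mkdir -p pics
python3 - <<'E'
from workcell import telemetry, eyes, nets
import cv2, numpy as np
s=telemetry.sense(); print({k:np.round(v,4).tolist() for k,v in s.items()})
for c in ("side","top"):
    im=eyes.get_image(c); cv2.imwrite(f"pics/{c}0.png",im[:,:,::-1])
    for t in ("toaster","lever_top","key_frozen_top","key_reheat_top","key_cancel_top","slice_left","salt","spice","fork","tea_box"):
        print(c,t,[(np.round(d["xyz"],4).tolist(),round(d["score"],2)) for d in nets.place_of(c,t)[:2]])
    m=eyes.camera_model(c); print(np.round(m["intrinsics"],1).tolist(),(-np.array(m["R"]).T@m["t"]).round(3))
E
```

```text
{'time_s': 0.0, 'joint_pos': [0.984, 0.2872, 1.5782, 0.0, 1.2786, -0.15], 'joint_velocities': [0.0018, -0.0008, 0.0006, 0.0018, -0.0001, -0.0003], 'tau': [-0.0002, -40.5978, -29.263, -0.0001, 0.0058, 0.0], 'eef_pos': [0.2852, 0.6111, 0.2549], 'tcp_rot': [-0.0004, 0.2166, 0.9762, -0.0011], 'wrist_force': [-0.2681, -0.1116, -0.2193], 'torque': [-0.0064, -0.0317, -0.0202], 'finger_force': 0.0, 'finger_gap': 0.0854}
side toaster [([0.6583, 0.0776, -0.0004], 0.76), ([0.5822, 0.144, 0.1895], 0.71)]
side lever_top [([0.5118, 0.1097, 0.1681], 0.89)]
side key_frozen_top [([0.5808, 0.1422, 0.1884], 0.52)]
side key_reheat_top [([0.5661, 0.0955, 0.1886], 0.59)]
side key_cancel_top [([0.562, 0.0498, 0.1892], 0.46)]
side slice_left []
side salt [([0.7172, 0.1935, 0.0004], 0.81)]
side spice []
side fork [([0.3733, 0.0508, 0.0012], 0.72)]
side tea_box [([0.4185, 0.238, 0.0016], 0.75), ([0.3733, 0.0498, -0.0005], 0.35)]
[[452.9, 0.0, 319.4], [0.0, 452.9, 241.6], [0.0, 0.0, 1.0]] [0.431 0.757 0.567]
top toaster [([0.6574, 0.0798, -0.0035], 0.69)]
top lever_top [([0.5116, 0.1122, 0.1691], 0.7)]
top key_frozen_top [([0.42, 0.2367, -0.0001], 0.52), ([0.3698, 0.0471, 0.0001], 0.52)]
top key_reheat_top [([0.5662, 0.0981, 0.1892], 0.43)]
top key_cancel_top [([0.5579, 0.0464, 0.1911], 0.46)]
top slice_left [([0.696, 0.0974, 0.1131], 0.66)]
top salt [([0.7153, 0.189, 0.0002], 0.73)]
top spice [([0.5922, -0.0351, 0.0005], 0.78), ([0.6613, 0.0782, -0.0035], 0.75)]
top fork [([0.3725, 0.0482, 0.0003], 0.79)]
top tea_box [([0.416, 0.2395, -0.0006], 0.91)]
[[618.0, 0.0, 318.2], [0.0, 618.0, 237.0], [0.0, 0.0, 1.0]] [ 0.125 -0.08   1.515]
```

View pics/side0.png

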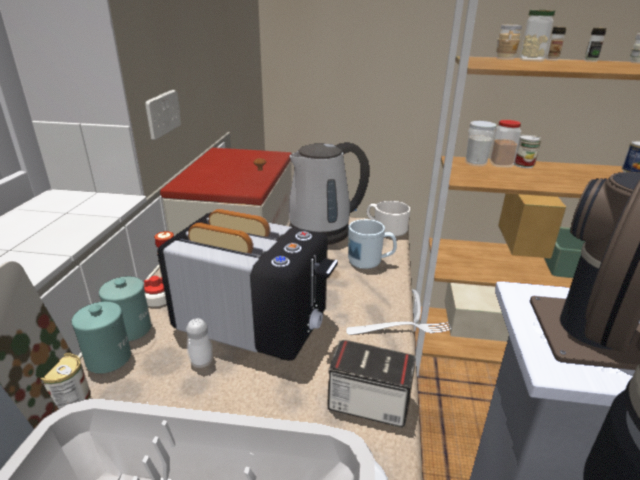

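View pics/top0.png

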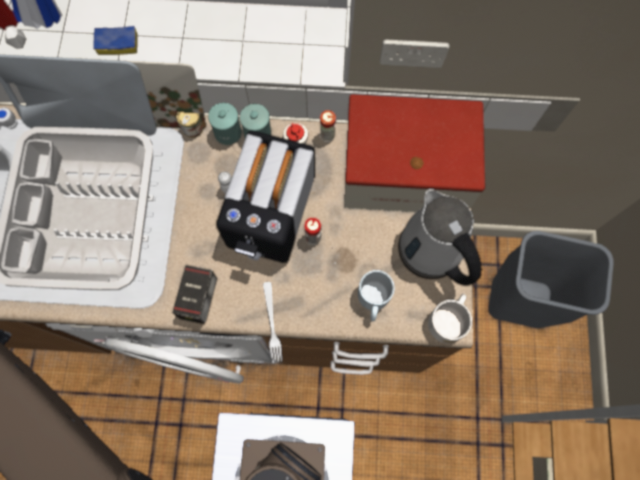

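The side view shows the lever at about (325,268) and the snowflake key at (281,261). The top view has the keys at (234,215), (253,220) and (273,226). I'll fit the toaster's pose from these and work out the first move.

```bash
cat > h.py <<'E'
import numpy as np
from scipy.optimize import least_squares
from scipy.spatial.transform import Rotation as R
LOC={"toaster":(0,0,0),"lever_top":(-.154,0,.168),"key_frozen_top":(-.092,.048,.192),"key_reheat_top":(-.092,0,.192),"key_cancel_top":(-.092,-.048,.192)}
def world(p,q): return np.array([p[0]+np.cos(p[2])*q[0]-np.sin(p[2])*q[1],p[1]+np.sin(p[2])*q[0]+np.cos(p[2])*q[1]])
def fit(obs):
    f=lambda p:np.concatenate([world(p,LOC[n])-x[:2] for n,x in obs])
    r=least_squares(f,[.66,.08,-.2],loss="soft_l1",f_scale=.003); return r.x,f(r.x)
def rot(q0,yaw,tilt):  # rotvec from q0 (wxyz) to tool y = toaster y, tilted so that the hand leans to the front
    z=R.from_euler("z",yaw)
    T=z*R.from_euler("y",-tilt)*R.from_euler("y",np.pi)   # tool x=-X, y=Y, z=-Z
    return (T*R.from_quat(q0,scalar_first=True).inv()).as_rotvec(), T
E
python3 - <<'E'
from h import *
obs=[("toaster",(.6583,.0776)),("lever_top",(.5118,.1097)),("key_frozen_top",(.5808,.1422)),("key_reheat_top",(.5661,.0955)),("key_cancel_top",(.562,.0498)),
("toaster",(.6574,.0798)),("lever_top",(.5116,.1122)),("key_reheat_top",(.5662,.0981)),("key_cancel_top",(.5579,.0464))]
p,r=fit(obs);print(p.round(4),(r*1e3).round(1))
for n in LOC: print(n,world(p,LOC[n]).round(4))
for t in (0,.43): print(t,rot([0,.2166,.9762,0],p[2],t)[0].round(3))
E
```

```text
[ 0.6591  0.0773 -0.2135] [ 0.8 -0.3 -3.2  0.2 -1.4  1.5  3.1  1.3 -2.9  0.1  1.7 -2.5 -3.  -2.3
  3.  -1.3  1.2  3.5]
toaster [0.6591 0.0773]
lever_top [0.5086 0.1099]
key_frozen_top [0.5794 0.1437]
key_reheat_top [0.5692 0.0968]
key_cancel_top [0.5591 0.0499]
0 [-0.    -0.     0.223]
0.43 [-0.138 -0.408  0.22 ]
```

Careful with the scale: turns go in shares of pi rad. That gives: 0.223 rad is 0.071.

Emit:
step_arm --pt "0 -0.02 0.03 0 0 0.0064 0.0" --pt "0.015 -0.06 0.065 0 0 0.0127 0.0" --pt "0.03 -0.1 0.065 0 0 0.0191 0.0" --pt "0.05 -0.15 0.065 0 0 0.0255 0.0" --pt "0.065 -0.2 0.065 0 0 0.0318 0.0" --pt "0.085 -0.25 0.065 0 0 0.0382 0.0" --pt "0.1 -0.3 0.065 0 0 0.0446 0.0" --pt "0.115 -0.35 0.065 0 0 0.0509 0.0" --pt "0.135 -0.4 0.065 0 0 0.0573 0.0" --pt "0.15 -0.45 0.065 0 0 0.0637 0.0" --pt "0.16 -0.48 0.065 0 0 0.071 0.0" --pt "0.165 -0.49 0.065 0 0 0.071 0.0" --pt "0.165 -0.49 0.065 0 0 0.071 0.0" --newtons 20

```text
time_s: 2.72
eef_pos: [0.4506, 0.1216, 0.3214]
tcp_rot: [-0.0, 0.107, 0.994, 0.0]
wrist_force: [-0.1, 0.3, -0.1]
finger_gap: -0.0002
finger_force: 0.0
```

Run:
```python
from h import *
from workcell import telemetry, eyes, nets
import cv2
s=telemetry.sense(); print(s["time_s"],s["eef_pos"],s["tcp_rot"],s["wrist_force"],s["finger_gap"])
obs=[("toaster",(.6583,.0776)),("lever_top",(.5118,.1097)),("key_frozen_top",(.5808,.1422)),("key_reheat_top",(.5661,.0955)),("key_cancel_top",(.562,.0498)),
("toaster",(.6574,.0798)),("lever_top",(.5116,.1122)),("key_reheat_top",(.5662,.0981)),("key_cancel_top",(.5579,.0464))]
cv2.imwrite("pics/w1.png",eyes.get_image("wrist")[:,:,::-1])
for n in LOC:
    d=nets.place_of("wrist",n)[:2]
    print(n,[(np.round(e["xyz"],4).tolist(),round(e["score"],2)) for e in d])
    if d and d[0]["score"]>.4 and abs(d[0]["xyz"][2]-LOC[n][2])<.012: obs.append((n,np.array(d[0]["xyz"])))
p,r=fit(obs);print(p.round(4),(r*1e3).round(1))
for n in LOC: print(n,world(p,LOC[n]).round(4))
```

```text
2.725 [0.45063815 0.1216106  0.32138314] [-3.14697557e-05  1.07331911e-01  9.94223215e-01  2.42723413e-04] [-0.10991967  0.32150993 -0.05992243] -0.00023336016135910555
toaster []
lever_top []
key_frozen_top []
key_reheat_top [([0.5694, 0.099, 0.1919], 0.56)]
key_cancel_top [([0.5682, 0.0977, 0.1915], 0.62)]
[ 0.6597  0.0782 -0.2109] [  1.4   0.6  -2.7   0.7  -1.    2.2   3.6   2.   -2.3   0.7   2.3  -1.6
  -2.5  -1.8   3.5  -0.6   1.8   4.1   0.3  -1.5  -8.5 -47.2]
toaster [0.6597 0.0782]
lever_top [0.5091 0.1104]
key_frozen_top [0.5798 0.1444]
key_reheat_top [0.5697 0.0975]
key_cancel_top [0.5597 0.0505]
```

View pics/w1.png

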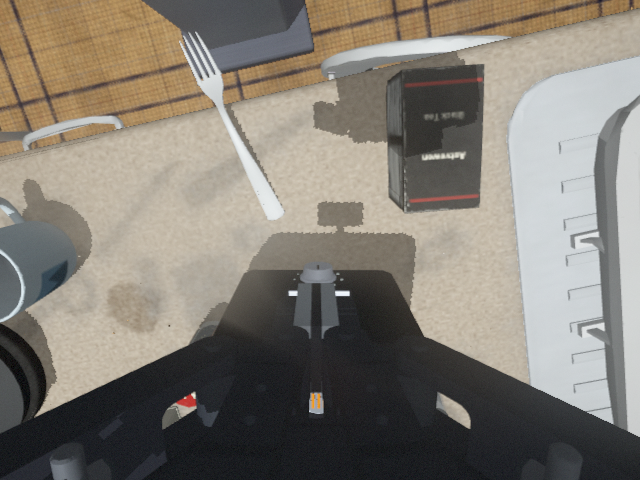

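```bash
python3 - <<'E'
from h import *
from workcell import eyes
m=eyes.camera_model("wrist"); K=np.array(m["intrinsics"]);Rm=np.array(m["R"]);t=np.array(m["t"])
c=-Rm.T@t; print("cam",c.round(4),"axis",Rm[2].round(3))
def proj(X): v=K@(Rm@np.array(X)+t); return (v[:2]/v[2]).round(1)
def back(u,v,z): d=Rm.T@np.linalg.inv(K)@[u,v,1]; return (c+d*(z-c[2])/d[2]).round(4)
p=np.array([.6597,.0782,-.2109])
def W(x,y,z): return [*world(p,(x,y)),z]
for n,X in dict(tip=[.4506,.1216,.2964],tcp=[.4506,.1216,.3214],stripL=W(-.1675,.025,.168),stripR=W(-.1675,-.025,.168),topL=W(-.13,.085,.187),topR=W(-.13,-.085,.187),botL=W(-.13,.085,0),reheat=W(-.092,0,.192)).items(): print(n,proj(X))
print(back(290,293,.168),back(350,293,.168),back(316,403,.192))
E
python3 - <<'E'
import cv2
a=cv2.imread('pics/w1.png')[255:435,200:440]; b=cv2.convertScaleAbs(cv2.resize(a,None,fx=3,fy=3,interpolation=cv2.INTER_CUBIC),alpha=2.2,beta=20); cv2.imwrite('pics/w1c.png',b)
E
```

```text
cam [0.3862 0.1361 0.4388] axis [ 0.254 -0.055 -0.966]
tip [314.2 307.3]
tcp [314.  340.3]
stripL [351.6 290. ]
stripR [282.3 290.1]
topL [438.5 350.2]
topR [195.6 350.7]
botL [390.6 263.9]
reheat [317.1 401.8]
[0.494  0.0938 0.168 ] [0.5032 0.1361 0.168 ] [0.5705 0.0964 0.192 ]
```

View pics/w1c.png

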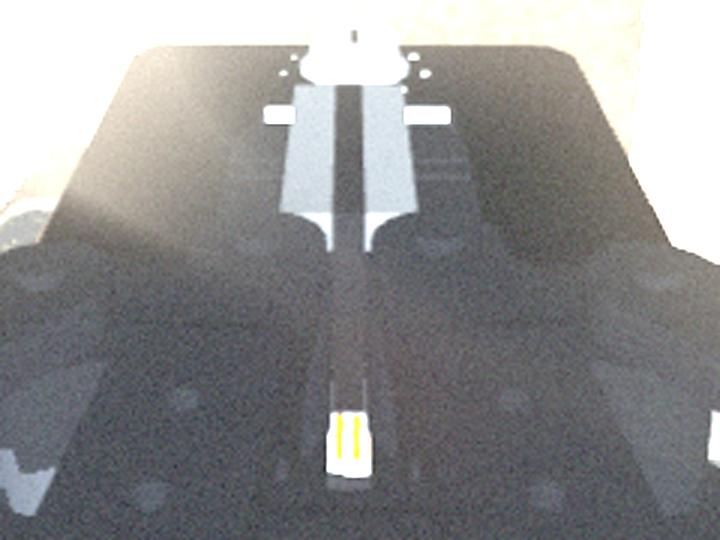

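The crop shows the aluminium strip at rows 290–296, columns 288–350, and the orange key at about (316,403). Both match the fitted pose to 1–2 mm. Next I'll tilt the hand back toward the robot and hover over the paddle.

In the tool's units: -0.09 rad is -0.0286.

Emit:
step_arm --pt "0.01 -0.002 0 -0.0067 -0.0312 0 0" --pt "0.02 -0.004 -0.01 -0.0134 -0.0624 0 0" --pt "0.03 -0.006 -0.025 -0.0201 -0.0936 0 0" --pt "0.04 -0.008 -0.04 -0.0267 -0.1248 0 0" --pt "0.051 -0.01 -0.06 -0.0286 -0.1337 0 0" --pt "0.051 -0.01 -0.08 -0.0286 -0.1337 0 0" --pt "0.051 -0.01 -0.105 -0.0286 -0.1337 0 0" --pt "0.051 -0.01 -0.105 -0.0286 -0.1337 0 0" --pt "0.051 -0.01 -0.105 -0.0286 -0.1337 0 0"

```text
time_s: 4.15
eef_pos: [0.502, 0.112, 0.2174]
tcp_rot: [0.213, 0.104, 0.971, -0.022]
wrist_force: [0.7, -0.5, 0.1]
finger_gap: -0.0003
finger_force: 0.0
```

Run:
```python
from h import *
from workcell import telemetry, eyes
import cv2
s=telemetry.sense(); q=s["tcp_rot"]; Z=R.from_quat(q,scalar_first=True).as_matrix()
print(s["time_s"],np.round(s["eef_pos"],4),Z.round(3).tolist(),"tip",(np.array(s["eef_pos"])+.025*Z[:,2]).round(4),np.round(s["wrist_force"],2),np.round(s["joint_pos"],2))
im=eyes.get_image("side")[:,:,::-1]; a=cv2.resize(im[170:330,230:430],None,fx=4,fy=3.75*4/3.75)[:600]; 
b=eyes.get_image("wrist")[:,:,::-1]
cv2.imwrite("pics/c2.png",np.hstack([cv2.resize(im[180:320,250:400],(400,373)),cv2.resize(b[180:,120:520],(400,300)).copy() if 0 else cv2.resize(b[180:480,160:482],(400,373))]))
```

```text
4.15 [0.502  0.112  0.2174] [[-0.888, 0.211, 0.409], [0.193, 0.977, -0.087], [-0.418, 0.002, -0.909]] tip [0.5122 0.1098 0.1947] [ 0.66 -0.46  0.11] [ 0.07 -0.22  2.21 -0.17  0.74 -1.18]
```

View pics/c2.png

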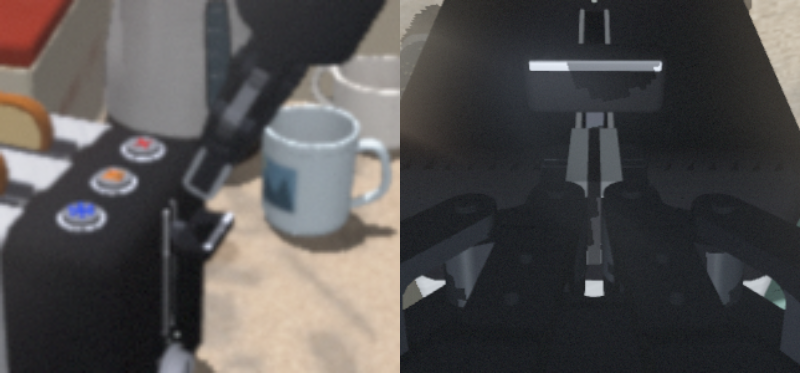

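Side view: the tips hover above the paddle, clear of the front face. Wrist view: the paddle (columns 528–662, strip at row 60, rear edge at row 110) is centred on the fingertips (column 594). I'll check the depth with numbers.

Run:
```python
from h import *
from workcell import eyes
m=eyes.camera_model("wrist"); K=np.array(m["intrinsics"]);Rm=np.array(m["R"]);t=np.array(m["t"]);c=-Rm.T@t
def back(u,v,z): d=Rm.T@np.linalg.inv(K)@[u,v,1]; return c+d*(z-c[2])/d[2]
p=np.array([.6597,.0782,-.2109])
for n,(u,v,z) in dict(front=(595,60,.168),rear=(595,111,.168),stripL=(528,65,.168),stripR=(662,65,.168)).items():
    X=back(160+u*322/400,180+v*300/373,z); d=X[:2]-p[:2]; a=-p[2]
    print(n,X.round(4),"local",np.round([np.cos(a)*d[0]-np.sin(a)*d[1],np.sin(a)*d[0]+np.cos(a)*d[1]],4))
```

```text
front [0.525  0.2427 0.168 ] local [-0.1662  0.1327]
rear [0.5505 0.2495 0.168 ] local [-0.1426  0.1447]
stripL [0.5225 0.2215 0.168 ] local [-0.1642  0.1114]
stripR [0.5321 0.2652 0.168 ] local [-0.164   0.1562]
```

The depth agrees to about 1.5 mm. Now I'll descend slowly onto the paddle.

Emit:
step_arm --pt "0 0 -0.008 0 0 0 0" --pt "0 0 -0.015 0 0 0 0" --pt "0 0 -0.018 0 0 0 0" --pt "0 0 -0.021 0 0 0 0" --pt "0 0 -0.024 0 0 0 0" --pt "0 0 -0.027 0 0 0 0" --pt "0 0 -0.03 0 0 0 0" --pt "0 0 -0.03 0 0 0 0"

```text
time_s: 5.25
eef_pos: [0.5017, 0.1116, 0.1863]
tcp_rot: [0.212, 0.104, 0.971, -0.022]
wrist_force: [-2.0, 0.4, 2.3]
finger_gap: -0.0003
finger_force: 1.3
```

Run:
```python
from h import *
from workcell import telemetry, eyes, nets
import cv2
for i in range(3):
    im=eyes.get_image("side")[:,:,::-1]; s=telemetry.sense(); print(np.round(s["wrist_force"],2),np.round(s["torque"],3),np.round(s["eef_pos"],4))
b=eyes.get_image("wrist")[:,:,::-1]
m=cv2.convertScaleAbs(np.hstack([cv2.resize(im[200:300,270:370],(400,400),interpolation=cv2.INTER_CUBIC),cv2.resize(b[180:400,210:430],(400,400),interpolation=cv2.INTER_CUBIC)]),alpha=1.8,beta=10)
cv2.imwrite("pics/c3.png",m)
for c in ("side","wrist"):
  for n in ("lever_top",): print(c,[(np.round(e["xyz"],4),round(e["score"],2)) for e in nets.place_of(c,n)[:2]])
```

```text
[-1.5   0.34  2.65] [ 0.025  0.267 -0.029] [0.5017 0.1116 0.1864]
[-0.79 -0.12  2.52] [ 0.02   0.22  -0.014] [0.5017 0.1116 0.1865]
[-0.84 -0.41  2.53] [0.01  0.222 0.012] [0.5017 0.1116 0.1865]
side [(array([0.5104, 0.111 , 0.1601]), 0.49)]
wrist [(array([0.5109, 0.1126, 0.1606]), 0.88)]
```

View pics/c3.png

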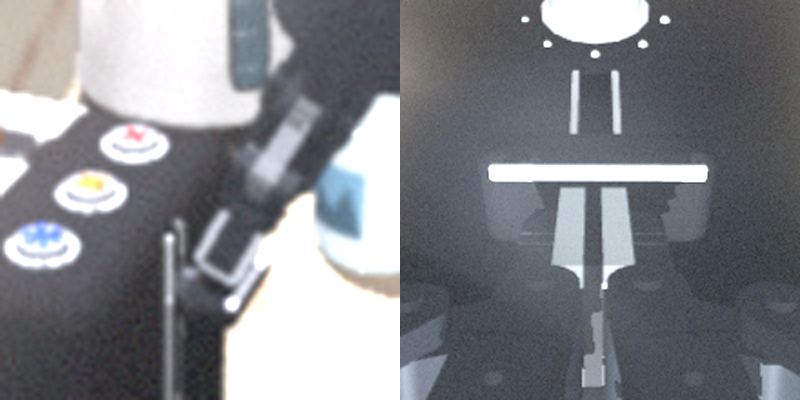

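Side view: the tips rest on the paddle just behind the strip, with the keys and face clear. Both networks put the paddle at z≈0.1605, so about 8 mm of travel. The horizontal force has died away. I'll keep pushing straight down.

Emit:
step_arm --pt "0 0 -0.004 0 0 0 0" --pt "0 0 -0.008 0 0 0 0" --pt "0 0 -0.012 0 0 0 0" --pt "0 0 -0.016 0 0 0 0" --pt "0 0 -0.02 0 0 0 0" --pt "0 0 -0.022 0 0 0 0" --pt "0 0 -0.024 0 0 0 0" --pt "0 0 -0.026 0 0 0 0" --pt "0 0 -0.028 0 0 0 0" --pt "0 0 -0.03 0 0 0 0" --pt "0 0 -0.032 0 0 0 0"

```text
time_s: 6.92
eef_pos: [0.5021, 0.1117, 0.1571]
tcp_rot: [0.212, 0.104, 0.971, -0.023]
wrist_force: [-14.8, -0.0, 23.0]
finger_gap: 0.0
finger_force: 11.3
```

The force is higher than the lever alone should give, with a large horizontal part, so I'll look before going on.

Run:
```python
from h import *
from workcell import telemetry, eyes, nets
import cv2
for i in range(2):
    im=eyes.get_image("side")[:,:,::-1]; s=telemetry.sense(); print(np.round(s["wrist_force"],2),np.round(s["torque"],3),np.round(s["eef_pos"],4))
b=eyes.get_image("wrist")[:,:,::-1]
m=cv2.convertScaleAbs(np.hstack([cv2.resize(im[190:310,260:380],(400,400),interpolation=cv2.INTER_CUBIC),cv2.resize(b[180:400,210:430],(400,400),interpolation=cv2.INTER_CUBIC)]),alpha=2.2,beta=15)
cv2.imwrite("pics/c4.png",m)
for c in ("side","wrist"):
  for n in ("lever_top","key_reheat_top","toaster"): print(c,n,[(np.round(e["xyz"],4),round(e["score"],2)) for e in nets.place_of(c,n)[:2]])
s=telemetry.sense(); print(np.round(s["wrist_force"],2),np.round(s["torque"],3),np.round(s["eef_pos"],4))
```

```text
[-9.2  -0.15 16.23] [-0.319  0.686 -0.18 ] [0.502  0.1117 0.1569]
[-9.13 -0.84 16.18] [-0.237  0.654 -0.147] [0.502  0.1117 0.1567]
side lever_top [(array([0.5093, 0.1083, 0.131 ]), 0.49), (array([ 3.744e-01,  4.780e-02, -2.000e-04]), 0.45)]
side key_reheat_top [(array([0.5679, 0.0964, 0.1867]), 0.46)]
side toaster [(array([6.579e-01, 7.760e-02, 2.000e-04]), 0.64), (array([0.5099, 0.1103, 0.1285]), 0.39)]
wrist lever_top [(array([0.5062, 0.1142, 0.1315]), 0.96)]
wrist key_reheat_top [(array([ 5.935e-01, -3.470e-02, -2.000e-04]), 0.21)]
wrist toaster []
[-9.03 -1.12 14.8 ] [-0.238  0.516 -0.111] [0.502  0.1117 0.1563]
```

View pics/c4.png

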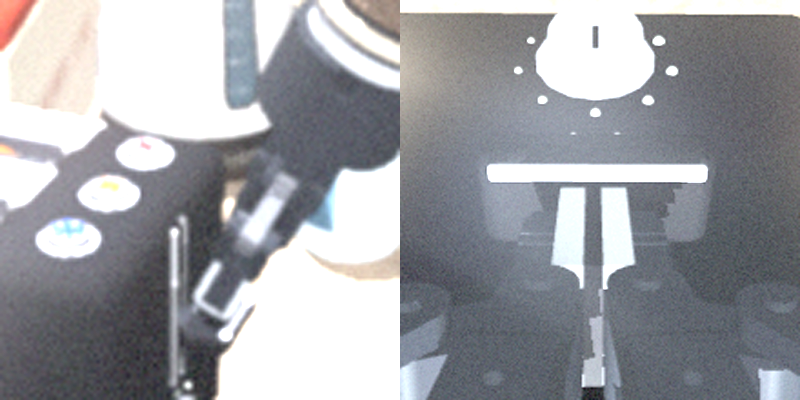

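The wrist view is unchanged relative to the paddle: tips behind the strip, face untouched. The paddle is at z≈0.131, about 37 mm of travel. The horizontal part comes from friction and arm compliance, so I'll relieve it slightly while pushing on.

Emit:
step_arm --pt "-0.0005 0 -0.001 0 0 0 0" --pt "-0.001 0 -0.002 0 0 0 0" --pt "-0.001 0 -0.003 0 0 0 0" --pt "-0.001 0 -0.004 0 0 0 0"

```text
time_s: 7.88
eef_pos: [0.5019, 0.1117, 0.1537]
tcp_rot: [0.214, 0.104, 0.971, -0.022]
wrist_force: [-9.9, -1.0, 19.6]
finger_gap: -0.0001
finger_force: 9.6
```

Emit:
step_arm --pt "-0.0005 0 -0.001 0 0 0 0" --pt "-0.001 0 -0.002 0 0 0 0" --pt "-0.001 0 -0.003 0 0 0 0" --pt "-0.001 0 -0.004 0 0 0 0" --pt "-0.001 0 -0.005 0 0 0 0" --pt "-0.001 0 -0.005 0 0 0 0"

```text
time_s: 8.62
eef_pos: [0.5011, 0.1117, 0.1468]
tcp_rot: [0.214, 0.104, 0.971, -0.022]
wrist_force: [2.9, -0.1, 3.7]
finger_gap: -0.0003
finger_force: 2.0
```

Emit:
step_arm --pt "0 0 -0.001 0 0 0 0" --pt "0 0 -0.002 0 0 0 0" --pt "0 0 -0.003 0 0 0 0" --pt "0 0 -0.003 0 0 0 0"

```text
time_s: 9.12
eef_pos: [0.4998, 0.1117, 0.1425]
tcp_rot: [0.212, 0.104, 0.971, -0.022]
wrist_force: [2.8, 0.4, 2.9]
finger_gap: -0.0001
finger_force: 1.9
```

Run:
```python
from h import *
from workcell import telemetry, eyes, nets
for c in ("side","wrist"):
  eyes.get_image(c)
  print(c,[(np.round(e["xyz"],4),round(e["score"],2)) for e in nets.place_of(c,"lever_top")[:2]])
s=telemetry.sense(); print(np.round(s["wrist_force"],2),np.round(s["eef_pos"],4))
```

```text
side [(array([0.5104, 0.1096, 0.1164]), 0.58)]
wrist []
[ 2.24 -0.06  2.34] [0.4989 0.1116 0.1416]
```

Emit:
step_arm --pt "0 0 -0.001 0 0 0 0" --pt "0 0 -0.002 0 0 0 0" --pt "0 0 -0.002 0 0 0 0"

```text
time_s: 9.7
eef_pos: [0.4986, 0.1116, 0.1393]
tcp_rot: [0.211, 0.104, 0.972, -0.022]
wrist_force: [1.5, -0.8, 1.3]
finger_gap: 0.0001
finger_force: 0.8
```

Emit:
step_arm --pt "0 0 0.004 0 0 0 0" --pt "0 0 0.015 0 0 0 0" --pt "-0.005 0 0.035 0 0 0 0" --pt "-0.005 0 0.06 0 0 0 0" --pt "-0.005 0 0.09 0 0 0 0" --pt "-0.005 0 0.11 0 0 0 0" --pt "-0.005 0 0.11 0 0 0 0"

```text
time_s: 10.58
eef_pos: [0.4953, 0.1117, 0.2529]
tcp_rot: [0.214, 0.104, 0.971, -0.022]
wrist_force: [-0.5, 0.2, -1.0]
finger_gap: 0.0003
finger_force: 0.0
```

Run:
```python
from h import *
from workcell import telemetry, eyes, nets
import cv2
s=telemetry.sense(); print(np.round(s["wrist_force"],2),np.round(s["eef_pos"],4))
obs=[]
ims=[]
for c in ("side","top","wrist"):
  im=eyes.get_image(c)[:,:,::-1]; ims.append(im)
  for n in list(LOC)+["slice_left"]:
    d=nets.place_of(c,n)[:1]
    print(c,n,[(np.round(e["xyz"],4),round(e["score"],2)) for e in d])
    if n in LOC and n!="lever_top" and d and d[0]["score"]>.38 and abs(d[0]["xyz"][2]-LOC[n][2])<.012: obs.append((n,np.array(d[0]["xyz"])))
p,r=fit(obs);print(p.round(4),[o[0] for o in obs],(r*1e3).round(1))
for n in LOC: print(n,world(p,LOC[n]).round(4))
cv2.imwrite("pics/c5.png",np.hstack([cv2.resize(ims[0][180:360,140:380],(520,390)),cv2.resize(ims[1][130:270,200:340],(280,390))]))
```

```text
[-0.49  0.22 -1.02] [0.4953 0.1117 0.2529]
side toaster [(array([ 6.556e-01,  7.740e-02, -2.000e-04]), 0.65)]
side lever_top [(array([0.509 , 0.1104, 0.1123]), 0.58)]
side key_frozen_top [(array([0.5827, 0.1421, 0.19  ]), 0.57)]
side key_reheat_top [(array([0.57  , 0.0934, 0.1895]), 0.42)]
side key_cancel_top [(array([0.5617, 0.0468, 0.1897]), 0.52)]
side slice_left []
top toaster [(array([ 0.658 ,  0.0796, -0.0007]), 0.76)]
top lever_top [(array([0.51  , 0.1134, 0.1133]), 0.41)]
top key_frozen_top [(array([0.5814, 0.1393, 0.1926]), 0.5)]
top key_reheat_top [(array([0.5685, 0.0949, 0.189 ]), 0.45)]
top key_cancel_top [(array([0.5593, 0.0455, 0.1944]), 0.49)]
top slice_left [(array([0.6963, 0.0964, 0.0596]), 0.51)]
wrist toaster []
wrist lever_top [(array([0.5084, 0.1158, 0.115 ]), 0.93)]
wrist key_frozen_top [(array([0.5802, 0.143 , 0.1922]), 0.71)]
wrist key_reheat_top []
wrist key_cancel_top [(array([0.5557, 0.0465, 0.1943]), 0.57)]
wrist slice_left []
[ 0.6595  0.0759 -0.2035] ['toaster', 'key_frozen_top', 'key_reheat_top', 'key_cancel_top', 'toaster', 'key_frozen_top', 'key_reheat_top', 'key_cancel_top', 'key_frozen_top', 'key_cancel_top'] [ 3.9 -1.5 -3.6 -0.6 -0.6  1.1 -2.   0.7  1.5 -3.7 -2.3  2.2  0.9 -0.4
  0.4  2.  -1.1 -1.5  4.   1. ]
toaster [0.6595 0.0759]
lever_top [0.5087 0.107 ]
key_frozen_top [0.5791 0.1415]
key_reheat_top [0.5694 0.0945]
key_cancel_top [0.5597 0.0475]
```

View pics/c5.png

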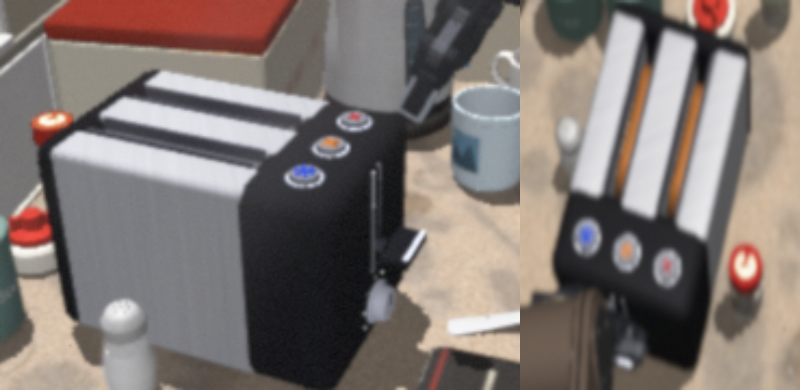

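The lever paddle is at z≈0.113 in all views and the bread is down in both slots (top view), so it has latched. The snowflake key is at about (0.580, 0.1425). I'll go vertical over it.

In the tool's units: 0.42 rad is 0.1337.

Emit:
step_arm --pt "0.01 0.004 0.005 0.0067 0.0312 0 0" --pt "0.03 0.011 0.005 0.0134 0.0624 0 0" --pt "0.05 0.018 0.005 0.0201 0.0936 0 0" --pt "0.07 0.025 0 0.0267 0.1248 0 0" --pt "0.085 0.0305 -0.01 0.0286 0.1337 0 0" --pt "0.085 0.0305 -0.015 0.0286 0.1337 0 0" --pt "0.085 0.0305 -0.015 0.0286 0.1337 0 0" --pt "0.085 0.0305 -0.015 0.0286 0.1337 0 0"

```text
time_s: 12.62
eef_pos: [0.579, 0.1421, 0.2358]
tcp_rot: [0.0, 0.107, 0.994, -0.0]
wrist_force: [0.6, 0.2, 0.6]
finger_gap: 0.0001
finger_force: 0.0
```

Run:
```python
from h import *
from workcell import telemetry, eyes, nets
import cv2
im=eyes.get_image("side")[:,:,::-1]; 
for n in ("key_frozen_top","key_reheat_top","key_cancel_top"): print([(np.round(e["xyz"],4),round(e["score"],2)) for e in nets.place_of("side",n)[:2]])
im2=eyes.get_image("wrist")[:,:,::-1]
for n in ("key_frozen_top","key_reheat_top","key_cancel_top"): print([(np.round(e["xyz"],4),round(e["score"],2)) for e in nets.place_of("wrist",n)[:2]])
s=telemetry.sense(); Z=R.from_quat(s["tcp_rot"],scalar_first=True).as_matrix()
print(s["time_s"],np.round(s["wrist_force"],2),np.round(s["eef_pos"],4),Z[:,2].round(3),"tip",(np.array(s["eef_pos"])+.025*Z[:,2]).round(4))
cv2.imwrite("pics/c6.png",cv2.convertScaleAbs(np.hstack([cv2.resize(im[190:310,240:360],(400,400)),cv2.resize(im2[180:480,170:470],(400,400))]),alpha=1.6,beta=10))
```

```text
[(array([0.5847, 0.1434, 0.1895]), 0.54)]
[(array([0.5688, 0.0976, 0.1912]), 0.4)]
[(array([0.5678, 0.0945, 0.1911]), 0.6), (array([0.5614, 0.0464, 0.1895]), 0.49)]
[(array([0.5813, 0.1422, 0.1943]), 0.85)]
[(array([0.5699, 0.0972, 0.1908]), 0.92), (array([0.5078, 0.1133, 0.1158]), 0.34)]
[(array([0.5569, 0.0503, 0.1964]), 0.66)]
13.025 [ 0.73  0.24 -0.24] [0.5795 0.1421 0.2356] [ 0. -0. -1.] tip [0.5795 0.1421 0.2106]
```

View pics/c6.png

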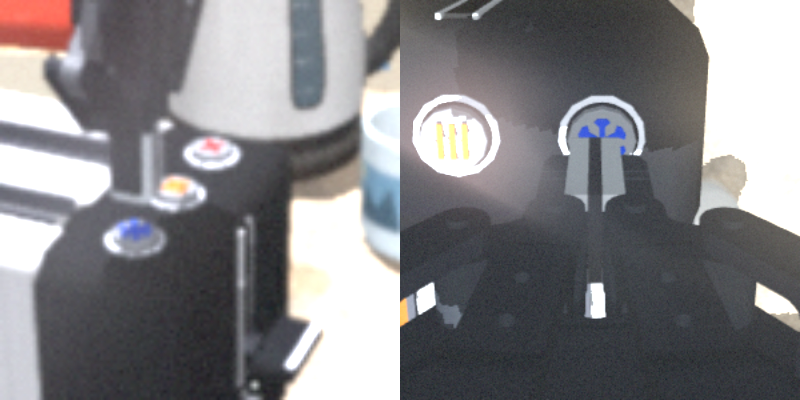

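In the wrist view the snowflake key (about 602,135) lies just ahead of the fingertips, slightly to their left on the toaster. I'll shift about 2 mm and descend gently.

Emit:
step_arm --pt "0.001 0.001 -0.005 0 0 0 0" --pt "0.002 0.0015 -0.01 0 0 0 0" --pt "0.002 0.0015 -0.014 0 0 0 0" --pt "0.002 0.0015 -0.016 0 0 0 0" --pt "0.002 0.0015 -0.017 0 0 0 0" --pt "0.002 0.0015 -0.017 0 0 0 0"

```text
time_s: 13.78
eef_pos: [0.5816, 0.1436, 0.2184]
tcp_rot: [0.0, 0.107, 0.994, -0.0]
wrist_force: [0.4, 0.3, -0.4]
finger_gap: -0.0002
finger_force: 0.0
```

Emit:
step_arm --pt "0 0 -0.0005 0 0 0 0" --pt "0 0 -0.001 0 0 0 0" --pt "0 0 -0.0015 0 0 0 0" --pt "0 0 -0.002 0 0 0 0" --pt "0 0 -0.0025 0 0 0 0" --pt "0 0 -0.003 0 0 0 0" --pt "0 0 -0.003 0 0 0 0"

```text
time_s: 14.65
eef_pos: [0.5816, 0.1436, 0.2154]
tcp_rot: [0.0, 0.107, 0.994, 0.0]
wrist_force: [0.2, 0.8, 2.5]
finger_gap: -0.0001
finger_force: 0.9
```

Emit:
step_arm --pt "0 0 -0.0005 0 0 0 0" --pt "0 0 -0.001 0 0 0 0" --pt "0 0 -0.001 0 0 0 0" --pt "0 0 -0.001 0 0 0 0"

```text
time_s: 15.15
eef_pos: [0.5816, 0.1437, 0.2144]
tcp_rot: [0.0, 0.107, 0.994, 0.0]
wrist_force: [-0.3, 1.0, 1.8]
finger_gap: 0.0
finger_force: 1.1
```

Run:
```python
from workcell import telemetry, eyes
import numpy as np
for i in range(4):
    eyes.get_image("side"); s=telemetry.sense(); print(np.round(s["wrist_force"],2),np.round(s["eef_pos"],4),s["finger_force"])
```

```text
[-0.37 -0.37  2.2 ] [0.5816 0.1436 0.2144] 1.116162445396185
[-0.52  0.94  2.12] [0.5816 0.1436 0.2144] 1.1184593103826046
[-0.16  0.71  2.2 ] [0.5816 0.1436 0.2144] 1.120265331119299
[-0.33 -0.1   1.62] [0.5816 0.1436 0.2144] 1.122237928211689
```

Force tracks travel well: about 2.5 mm in at 2.2 N. I'll go the last 1.5 mm or so.

Emit:
step_arm --pt "0 0 -0.0005 0 0 0 0" --pt "0 0 -0.001 0 0 0 0" --pt "0 0 -0.0013 0 0 0 0" --pt "0 0 -0.0016 0 0 0 0" --pt "0 0 -0.0016 0 0 0 0"

```text
time_s: 15.98
eef_pos: [0.5816, 0.1436, 0.213]
tcp_rot: [0.0, 0.107, 0.994, -0.0]
wrist_force: [-1.3, -0.6, 3.7]
finger_gap: -0.0002
finger_force: 2.1
```

The key is fully in, at about 4 N against its stop. Now I'll release it, draw up and back away.

Emit:
step_arm --pt "0 0 0.002 0 0 0 0" --pt "0 0 0.006 0 0 0 0" --pt "0 0 0.015 0 0 0 0" --pt "0 0 0.03 0 0 0 0" --pt "0 0 0.055 0 0 0 0" --pt "-0.03 0 0.085 0 0 0 0" --pt "-0.06 0 0.11 0 0 0 0" --pt "-0.09 0 0.12 0 0 0 0" --pt "-0.11 0.01 0.12 0 0 0 0" --pt "-0.125 0.03 0.12 0 0 0 0" --pt "-0.14 0.06 0.12 0 0 0 0" --pt "-0.15 0.1 0.12 0 0 0 0" --pt "-0.16 0.14 0.12 0 0 0 0" --pt "-0.16 0.14 0.12 0 0 0 0" --pt "-0.16 0.14 0.12 0 0 0 0"

```text
time_s: 17.85
eef_pos: [0.4216, 0.2834, 0.3333]
tcp_rot: [0.0, 0.107, 0.994, -0.0]
wrist_force: [-0.5, -0.0, -0.6]
finger_gap: 0.0
finger_force: 0.0
```

Run:
```python
from h import *
from workcell import telemetry, eyes, nets
import cv2
s=telemetry.sense(); print(s["time_s"],np.round(s["eef_pos"],4),np.round(s["wrist_force"],2),np.abs(s["joint_velocities"]).max())
ims=[]
for c in ("side","top"):
  ims.append(eyes.get_image(c)[:,:,::-1])
  for n in list(LOC)+["slice_left","slice_right","salt","spice","fork","tea_box"]: print(c,n,[(np.round(e["xyz"],4),round(e["score"],2)) for e in nets.place_of(c,n)[:1]])
cv2.imwrite("pics/c7.png",np.hstack([cv2.resize(ims[0][180:420,140:460],(480,360)),cv2.resize(ims[1][120:330,170:360],(320,360))]))
```

```text
17.85 [0.4216 0.2834 0.3333] [-0.5  -0.04 -0.6 ] 0.01959743046632021
side toaster [(array([0.6588, 0.077 , 0.0008]), 0.64)]
side lever_top [(array([0.5105, 0.1111, 0.1135]), 0.65)]
side key_frozen_top [(array([0.5806, 0.1439, 0.1888]), 0.56)]
side key_reheat_top []
side key_cancel_top [(array([0.5592, 0.0468, 0.1911]), 0.51)]
side slice_left []
side slice_right []
side salt [(array([7.174e-01, 1.935e-01, 1.000e-04]), 0.8)]
side spice []
side fork [(array([3.747e-01, 5.050e-02, 3.000e-04]), 0.57)]
side tea_box [(array([0.4196, 0.2411, 0.0014]), 0.65)]
top toaster [(array([ 0.6591,  0.0796, -0.0036]), 0.85)]
top lever_top [(array([0.5088, 0.1142, 0.1134]), 0.68)]
top key_frozen_top [(array([0.5862, 0.1391, 0.1908]), 0.39)]
top key_reheat_top [(array([0.57  , 0.095 , 0.1897]), 0.5)]
top key_cancel_top [(array([0.5622, 0.0486, 0.1923]), 0.37)]
top slice_left [(array([0.5699, 0.0969, 0.1899]), 0.54)]
top slice_right [(array([0.6781, 0.0428, 0.0587]), 0.77)]
top salt [(array([0.7156, 0.1882, 0.0025]), 0.46)]
top spice [(array([ 0.5962, -0.0356, -0.0007]), 0.78)]
top fork [(array([ 0.3675,  0.0496, -0.0011]), 0.97)]
top tea_box [(array([0.4196, 0.2378, 0.0021]), 0.68)]
```

View pics/c7.png

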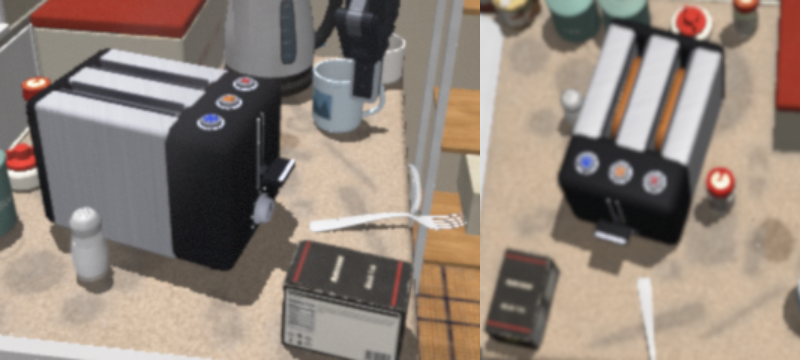

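The lever is down and latched, the bread is down, and the keys are out. Nothing else has moved and the hand is clear.

```bash
python3 -c "
from workcell import order
print(order.sign_off())"
```

```text
the job is handed in; nothing more can be done
None
```

The toaster's lever is latched with both slices down, the snowflake key was pressed fully in and came back out, the hand is clear, and I handed the job in at about 18 s; the push needed about 23 N at its peak, more than the 12 N stated.

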